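# Unlock the sampling pan and hold it up level for inspection

## Task

Lift the retaining pin out of its bore in the dock and hang it by its collar at the inner end of the notch in the parking bracket, letting go of it there. Then take the sampling pan by its handle, draw it out of the slanted dock and finish while still holding it in the gripper: level, open side up, still, at least 20 cm above the table and touching nothing else. Leave the other things on the table where they stand.

Things in the scene. Friction and masses are not known exactly. Their poses are not given: they have to be found in the camera images.
- dock: Fixed dock: steel foot 150 x 130 x 8 mm (dock x -70 to 80) with a white pocket, 86 mm wide, sloping down 45 degrees towards dock +x, mouth facing up and to -x, top about 125 mm high. Under the mouth stand two white blocks 24 x 34 mm, 74 mm tall, at dock x -29, y +26 and -26 mm; the +y one has the pin's bore. Origin on the table below the docked pan's origin, z up.
- dock_seat (a point): Where the pan's origin lies when docked: 62 mm above the dock's origin; axes as the dock. Lips over the pan's side rims (2 to 3 mm play all round) let it leave only by sliding some 80 mm up along its own -x axis.
- bore (a point): Centre of the bore's mouth, 74 mm above the table, in the +y block of the dock. Bore upright, 11.5 mm wide, 34 mm deep, blind.
- pan: Loose steel sampling pan, 0.28 kg: floor x -28 to 45 mm, 70 wide (y), 36 deep (z), 3 mm walls, back wall flared 45 degrees (rim at x -64). Bar handle 20 wide (y), 15 thick, from the back wall to x -165, axis at y 0, z 24. Origin on the underside's centre line, 45 mm behind the front. x from handle to pan, z out of the open side. Docked, x points 45 degrees down and y is level.
- pan_grip (a point): A good place to grip the handle across its 20 mm width: pan x -115, y 0, z 24 mm, on the bar's axis, 50 mm before its end; docked it is about 160 mm above the table. Axes as the pan. The pan balances about 63 mm from here towards the pan.
- pin: Loose steel retaining pin, 0.12 kg, upright in the bore, its shank standing in front of the pan's back wall and locking it. Shank 10 mm diameter, 120 long; then a collar 24 diameter, 6 thick; then a round knob 20 diameter, 34 tall (160 in all). Origin at the centre of its lower end, z towards the knob. In the bore the lower end is 40 mm above the table.
- pin_knob (a point): Point on the pin's axis in the knob at the height to grip, 144 mm above the pin's lower end and 24 mm above the collar's underside.
- pin_collar (a point): Centre of the collar's underside, 120 mm above the pin's lower end.
- park: Fixed parking bracket, 125 to 180 mm left or right of the dock: level white plate 50 x 50 x 10 mm, top 140 mm above the table, on a steel post under its +x end and a foot 80 x 60. A notch 14 mm wide (y) runs in from the plate's -x edge (x -25) to x +7, open at that edge, top and bottom: the shank slides in towards +x, then the collar rests on the plate. Origin on the table below the notch point.
- notch (a point): The parking point: the middle of the notch, level with the plate's top (140 mm above the table); the shank touches the notch's inner end 2 mm beyond it. Axes as the bracket.
- caster: a loose swivel caster (rubber wheel, steel fork and plate), 70 x 60 x 84 mm, standing; origin under its centre. Bystander: leave alone.
- jar: a plain jar with a lid, 64 mm diameter, 85 mm tall, loose; origin under its centre. Bystander: leave alone.
- bowl: a small steel bowl, 110 mm diameter, 50 mm tall, loose; origin under its centre. Bystander: leave alone.
- cup: a white cup, 70 mm diameter, 80 mm tall, loose; origin under its centre. Bystander: leave alone.
- brush: a hand brush lying loose; origin under its middle. Bystander: leave alone.
Not all that is in view belongs to the job. Several things have the shape of the pin; the one meant has the colours described above.

How it is judged:
By the outcome, as a careful person would: the job done as asked, in the order asked, and still so for the second after the job is handed in, while the arm keeps its last pose, push and grip.
It also fails if it takes over 54 s, if anything falls off the work surface, if the arm or the gripper's body presses on something with over 40 N, if the wrist force passes 120 N, or if a joint passes its speed limit or range.

## Robot

A 6-joint arm with a two-finger parallel gripper is mounted at the origin on the work surface. World frame = base frame: x ahead of the robot, y to its left, z up, the work surface at z = 0. Lengths are in m, angles in degrees, forces in N, time in s.
With the tool pointing down it reaches from about 0.3 to 0.75 m from the base axis. Payload 8.5 kg.
Tool frame: the origin (TCP) lies midway between the tips of the shut fingers; the grasp point (between the pads) lies 19 mm behind it; z points along the fingers, y is the line along which they close (so a half turn about z gives the same grasp; the last joint's range is limited). The gripper opens to 85 mm and grips with 20 to 120 N. Pads are 22 mm wide; open, the fingers measure 114 mm over their backs; the gripper's body (76 mm by 85 mm) begins 54 mm behind the grasp point. The pads swing forward as they close: fully open they stand 13 mm farther back than shut.
Start: joints at [-82.007, 21.807, 74.336, -0, 83.858, -12.336], TCP at [0.191, -0.516, 0.231] pointing down, gripper open.
Joint ranges: [-178.18, 178.18], [-50.72, 133.34], [12.68, 142.11], [-81.47, 261.47], [9.98, 163.14], [-165.26, 165.26]. Speed limits (degrees/s): [136.94, 136.94, 180, 180, 180, 180].

## Interface

Orientations are given as a 3x3 rotation matrix whose columns are the frame's x, y, z axes.
In Python, from rig import env gives the robot as it stands. The module is installed in compiled form; this text tells all that it offers.
- The arm moves only by the tool jog_arm, never from a script. Its argument "targets" is a list of rows, each a list of 6 numbers: the shift along the tool's x, y, z in cm, then the turn, a rotation vector about the tool's x, y, z in degrees. A call has 1 to 8 rows; each row is the pose to reach, as a shift and turn from the pose commanded when the call began, along the tool's axes at that moment; what a row does not reach only later rows make up. A row lasts 1/12 s, in which the tool goes at most 41.7 mm and 7.16 degrees, less where a joint would pass 70% of its speed; a pose out of reach is approached as far as the arm can. A call with a gripper value outside its range is refused whole. "hand" is the opening, from 0 (shut) to 1 (fully open), set as the call begins (left out, the last holds). The fingers move at their own pace and stop on an object; "newtons" is the grip in N (left out, the last holds). Time passes only in rows, so rows that repeat a pose let the fingers close. It gives the time, the measured TCP pose, the force, the opening and the grip force at its end, in the units of the state.
- env.observe(): the state, without advancing time (a new reading comes with each control period).
- env.get_image(name): name is "side" or "top"; returns a dict with "frame" (480x640x3 uint8, red, green, blue), "depth" (480x640 float32, m along the optical axis (not along the pixel's ray), 0 where there is no reading), "fovy" (degrees; the focal length in pixels is half the picture's height over the tangent of half this angle, whatever the lens; pixels are square), "cx", "cy" (the principal point, pixels), "cam_to_world" (4x4, takes a point from camera to world coordinates). Camera axes: x right, y down, z forward; pixel columns grow to the right and rows downward; lengths in m; the calibration is good to about 2 mm. A picture is of the moment at which its call begins.
- env.close_job(): hands the job in; it is judged then, once.
Trained networks look in the newest picture that a camera, given by its name, has taken for a name from the list of things; names that differ only in an ending like _2 or _b are one class to them, and where a whole thing is asked for, a point or a joint stands for the part that bears it (a point fixed in the world has none). Each returns a list of dicts, best first, with "score" (0 to 1); they miss things now and then, are a little off and sometimes report something else, mostly with a low value. They report only what shows in the picture. A call takes as long as a camera call. They do not tell look-alikes from the thing itself.
- env.regions_of(camera, target): "pixels" (480x640 bool, what is visible of it) and "point" ([row, column] in pixels, amid what is visible of it).
The state is a dict: "time_s": time; "q": joint angles; "qvel": joint speeds; "joint_efforts": joint torques, N m; "position": TCP position; "tool_rot": TCP orientation; "ft_force": force on the tool from outside, world axes, zero at the start; "wrist_torque": the same for the moment, N m; "grip_width": finger opening in m; "gripper_force": force on a finger pad.
Only numpy, scipy, OpenCV 4.12 (cv2) and the standard library are available. Lean on these libraries where they do the work, as an engineer would, in place of code of your own. Each camera call takes 0.05 s, during which the arm holds its last target. There are 200 camera calls.

## Working session

There is one attempt and no reset: what is moved stays moved. The work goes in short steps, Python scripts to look and compute and a tool call to move; the robot and the scene stay as the last step left them, time stands still between calls to the robot, and variables do not carry over. Pictures are saved under pics/ and viewed, at most 10 in all, crops included, and the job is handed in when it is done.

Besides the shell and the picture viewer there is one more tool, called after "Call:" as name(argument=value, ...) on one line, values as JSON. jog_arm: Moves the arm, as the interface text tells. Its arguments: {"type":"object","properties":{"targets":{"type":"array","items":{"type":"array","items":{"type":"number"}}},"hand":{"type":"number"},"newtons":{"type":"number"}},"required":["targets"]}

```bash
mkdir -p pics
cat > h.py <<'E'
import numpy as np, cv2
from rig import env
def K(im):
    f=240/np.tan(np.radians(im["fovy"])/2); return f,im["cx"],im["cy"]
def cloud(im):
    f,cx,cy=K(im); d=im["depth"]; v,u=np.mgrid[:480,:640]
    p=np.stack([(u-cx)/f*d,(v-cy)/f*d,d],-1); T=np.array(im["cam_to_world"])
    w=p@T[:3,:3].T+T[:3,3]; w[d<=0]=np.nan; return w
def proj(im,P):
    f,cx,cy=K(im); T=np.linalg.inv(im["cam_to_world"]); p=T[:3,:3]@np.array(P)+T[:3,3]
    return p[0]/p[2]*f+cx,p[1]/p[2]*f+cy
def save(im,n): cv2.imwrite("pics/"+n,cv2.cvtColor(im["frame"],cv2.COLOR_RGB2BGR))
E
python3 - <<'E'
from h import *
import pickle
np.set_printoptions(precision=4,suppress=True)
D={}
for c in("side","top"):
    im=env.get_image(c); save(im,c+"0.png"); w=cloud(im); D[c]=im
    print(c,im["fovy"],im["cx"],im["cy"],np.array(im["cam_to_world"])[:3].tolist())
    for t in("pin","pan","dock","park","caster","jar","bowl","cup","brush"):
        for r in env.regions_of(c,t)[:4]:
            m=r["pixels"]; p=w[m]; 
            print(t,round(r["score"],2),np.round(r["point"]),m.sum(),np.nanmedian(p,0),np.nanpercentile(p,2,axis=0),np.nanpercentile(p,98,axis=0))
pickle.dump(D,open("d0.pkl","wb"))
print(env.observe())
E
```

```text
side 48.75523088051532 313.53932950255097 241.13323022952758 [[0.9872253099923628, -0.06952921653929132, 0.14335925278096054, 0.42846773687128425], [-0.1579397639830785, -0.5456681131285522, 0.8229831962243791, -0.7838874801861189], [0.021005196106022934, -0.8351119675601336, -0.5496788001864266, 0.690454744231021]]
pin 0.94 [274. 416.] 531 [ 0.7438 -0.062   0.1207] [ 0.7355 -0.0691  0.0013] [ 0.755  -0.0484  0.16  ]
pin 0.82 [259. 274.] 437 [0.4973 0.0336 0.1098] [ 0.4886  0.026  -0.0013] [0.5102 0.116  0.1597]
pin 0.81 [273. 267.] 524 [ 0.4792 -0.0205  0.1213] [ 0.4699 -0.0279  0.004 ] [ 0.489  -0.0108  0.1597]
pan 0.57 [286. 334.] 1362 [ 0.5901 -0.0888  0.1225] [ 0.5121 -0.1094  0.0533] [ 0.6537 -0.0305  0.1962]
dock 0.7 [331. 336.] 3980 [ 0.59   -0.1061  0.0222] [ 0.5388 -0.1441  0.0023] [ 0.6682 -0.0258  0.1063]
park 0.85 [376. 373.] 2853 [ 0.6355 -0.2133  0.0323] [ 0.5923 -0.2412  0.0022] [ 0.6685 -0.1815  0.1404]
caster 0.61 [266. 315.] 499 [0.5852 0.0766 0.0532] [ 0.5647  0.0578 -0.001 ] [0.626  0.1091 0.0849]
jar 0.9 [283. 389.] 1379 [0.7171 0.0019 0.0568] [ 0.6934 -0.0089  
[... 2223 characters left out ...]
336] [ 0.6599 -0.0369  0.1977]
brush 0.64 [314. 192.] 905 [0.4082 0.4154 0.0179] [0.3869 0.3012 0.0084] [0.4256 0.491  0.0245]
{'time_s': 1.0, 'q': array([-82.009 ,  21.8078,  74.335 ,   0.0012,  83.8587, -12.3351]), 'qvel': array([ 0.0657, -0.0491,  0.0429,  0.0107,  0.0113, -0.0301]), 'joint_efforts': array([  0.0002, -44.8336, -23.1463,  -0.0002,   0.0005,  -0.    ]), 'position': array([ 0.1911, -0.5157,  0.2313]), 'tool_rot': array([[ 0.9377,  0.3474,  0.    ],
       [ 0.3474, -0.9377,  0.    ],
       [ 0.    , -0.    , -1.    ]]), 'ft_force': array([ 0.6266,  0.6156, -1.1348]), 'wrist_torque': array([-0.0068,  0.0091, -0.0366]), 'gripper_force': 0.0, 'grip_width': 0.08587624666347514}
```

```bash
python3 -c "
import cv2
a=cv2.imread('pics/side0.png');b=cv2.imread('pics/top0.png')
cv2.imwrite('pics/s1.png',cv2.resize(a[210:410,240:490],None,fx=3.2,fy=3,interpolation=cv2.INTER_CUBIC)[:600])
cv2.imwrite('pics/t1.png',cv2.resize(b[150:310,300:500],None,fx=3.75,fy=3.75,interpolation=cv2.INTER_CUBIC))"
```

```text
(no output)
```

View pics/s1.png

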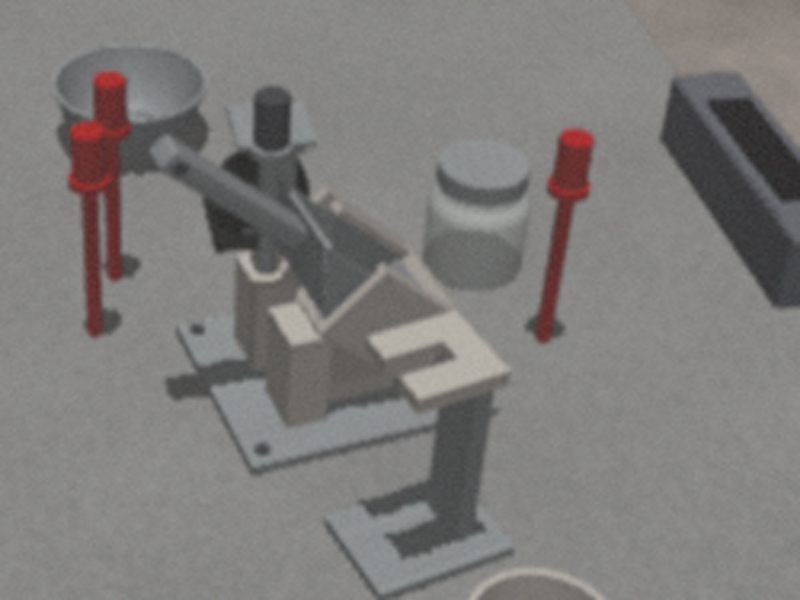

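View pics/t1.png

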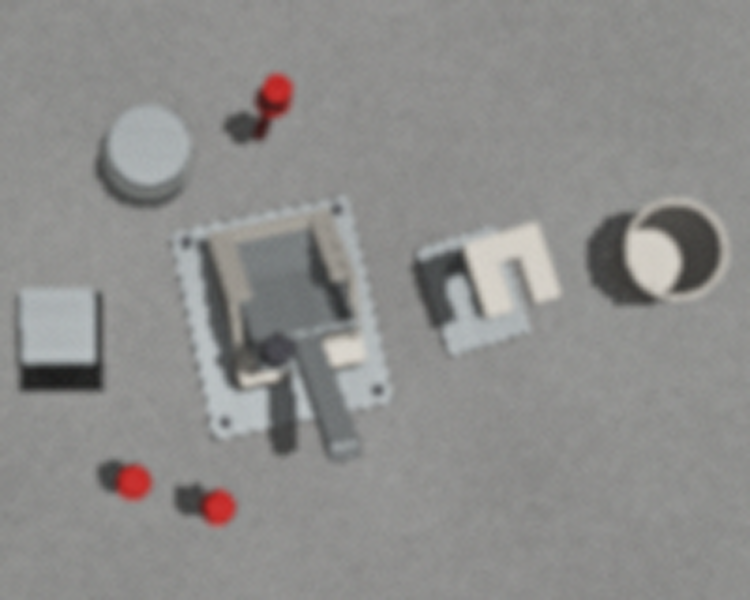

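The side crop shows the steel pin with a dark knob at full-frame px (325,249), standing in the +y block. The handle runs from (293,261) to the mouth and the parking plate is at about (378,326). The top crop shows the knob at (374,243), handle end at about (391,268) and plate notch at about (436,228). The three red pins are look-alikes.

```bash
cat > m.py <<'E'
from h import *
import pickle
np.set_printoptions(precision=4,suppress=True)
D=pickle.load(open("d0.pkl","rb"))
def rayz(im,uv,z):
    f,cx,cy=K(im); T=np.array(im["cam_to_world"]); uv=np.atleast_2d(uv)
    d=np.c_[(uv[:,0]-cx)/f,(uv[:,1]-cy)/f,np.ones(len(uv))]@T[:3,:3].T
    return T[:3,3]+d*((z-T[2,3])/d[:,2])[:,None]
W={c:cloud(D[c]) for c in D}
def box(w,lo,hi): return np.all((w>np.array(lo))&(w<np.array(hi)),-1)
for c in D:
    w=W[c]; fr=D[c]["frame"].astype(int)
    print("==",c)
    # knob: dark points
    m=box(w,(.5,-.1,.155),(.62,0.02,.22))&(fr.sum(-1)<230)
    p=w[m]; print("knob n",m.sum(),"med",np.median(p,0),"min",p.min(0),"max",p.max(0))
    vs,us=np.nonzero(m); print(" px u",us.min(),us.max(),us.mean()," v",vs.min(),vs.max(),vs.mean())
    # plate
    m=box(w,(.56,-.27,.128),(.70,-.15,.152)); 
    m&=fr.min(-1)>140; p=w[m]; print("plate n",m.sum(),"z",np.median(p[:,2]))
    r=cv2.minAreaRect((p[:,:2]*1000).astype(np.float32)); print(" rect",r)
    # dock foot
    m=box(w,(.5,-.17,.004),(.72,.04,.013)); p=w[m]
    m2=m.astype(np.uint8); 
    r=cv2.minAreaRect((p[:,:2]*1000).astype(np.float32)); print(" foot",m.sum(),r, cv2.boxPoints(r).tolist())
    # handle
    m=box(w,(.47,-.15,.128),(.62,-.03,.23))&(fr.sum(-1)>=180); n,l,st,ce=cv2.connectedComponentsWithStats(m.astype(np.uint8))
    for i in range(1,n):
        if st[i,4]<40: continue
        p=w[l==i]; cc=np.median(p,0); _,s,V=np.linalg.svd(p-p.mean(0)); t=(p-p.mean(0))@V[0]
        print(" handle",st[i],p.mean(0),V[0],s/np.sqrt(len(p)),"ends",p.mean(0)+V[0]*t.min(),p.mean(0)+V[0]*t.max())
E
python3 m.py
```

```text
== side
knob n 187 med [ 0.5726 -0.0599  0.1852] min [ 0.5168 -0.0992  0.155 ] max [ 0.5833 -0.0447  0.2001]
 px u 294 330 321.5187165775401  v 240 279 253.07486631016042
plate n 576 z 0.13918198062380172
 rect ((629.9606323242188, -207.2708282470703), (50.04594421386719, 51.157623291015625), 15.671353340148926)
 foot 1633 ((617.645751953125, -61.78300476074219), (216.1371612548828, 157.98831176757812), 7.139800548553467) [[500.596923828125, 3.166689872741699], [520.2333984375, -153.5965576171875], [734.694580078125, -126.73269653320312], [715.05810546875, 30.030548095703125]]
 handle [287 239  57  57 908] [ 0.5571 -0.079   0.1654] [-0.7624 -0.3155  0.5651] [0.0307 0.0205 0.008 ] ends [ 0.599  -0.0617  0.1344] [ 0.5135 -0.097   0.1977]
== top
knob n 43 med [ 0.5732 -0.0454  0.1982] min [ 0.5657 -0.0572  0.1655] max [ 0.5799 -0.039   0.2053]
 px u 368 377 371.72093023255815  v 240 246 243.27906976744185
plate n 344 z 0.13990855555767256
 rect ((626.7529907226562, -205.53179931640625), (50.20952606201172, 49.96870040893555), 16.337539672851562)
 foot 1258 ((610.192626953125, -65.18966674804688), (209.4496307373047, 219.4644317626953), 89.78291320800781) [[500.06439208984375, -169.4979705810547], [719.5272827148438, -170.32949829101562], [720.3208618164062, 39.11863708496094], [500.85797119140625, 39.950164794921875]]
 handle [367 238  29  36 401] [ 0.5502 -0.0736  0.1718] [-0.7563 -0.2551  0.6025] [0.0304 0.0196 0.0069] ends [ 0.5954 -0.0584  0.1358] [ 0.5113 -0.0868  0.2027]
```

```bash
cat > m2.py <<'E'
from m import *
print("#######")
from scipy.optimize import least_squares
kn={}
for c in D:
    w=W[c]; im=D[c]; fr=im["frame"].astype(int); s=fr.sum(-1)
    # knob by depth proximity + dark, biggest comp
    a=proj(im,(.574,-.052,.183)); v,u=np.mgrid[:480,:640]
    m=(s<210)&(np.hypot(u-a[0],v-a[1])<16)
    n,l,st,ce=cv2.connectedComponentsWithStats(m.astype(np.uint8)); i=1+np.argmax(st[1:,4])
    print(c,"pred",a,"knob comp",st[i],ce[i],"s bg"); kn[c]=ce[i]
    p=w[l==i]; print("  depth",np.nanmedian(p,0),np.nanpercentile(p,3,0),np.nanpercentile(p,97,0))
    # plate contour at z=.14
    m=box(w,(.58,-.26,.131),(.68,-.16,.149))&(fr.min(-1)>130)
    vv,uu=np.nonzero(m); P=rayz(im,np.c_[uu,vv],.14)
    r=cv2.minAreaRect((P[:,:2]*1000).astype(np.float32)); print("  plate ray",r)
    # notch: plate-frame occupancy
    th=np.radians(16); c0=np.array(r[0])/1000; q=P[:,:2]-c0; X=q@[np.cos(th),np.sin(th)]; Y=q@[-np.sin(th),np.cos(th)]
    for a0,b0 in((-.025,-.015),(-.015,-.005),(-.005,.003)):
        y=np.sort(Y[(X>a0)&(X<b0)]); g=np.diff(y); k=g.argmax(); print("   notch y gap",y[0],y[k],y[k+1],y[-1])
    x=X[abs(Y-(y[k]+y[k+1])/2)<.004]; print("   inner end",x.min(), X.min(),X.max())
    # foot outline
    m=box(w,(.51,-.15,.003),(.71,.02,.014))&(s>370)
    n,l,st,ce=cv2.connectedComponentsWithStats(m.astype(np.uint8)); m=np.isin(l,1+np.argsort(-st[1:,4])[:1])
    vv,uu=np.nonzero(m); P=rayz(im,np.c_[uu,vv],.008); r=cv2.minAreaRect((P[:,:2]*1000).astype(np.float32)); print("  foot",m.sum(),r,cv2.boxPoints(r).astype(int).tolist())
    # handle
    m=box(w,(.48,-.13,.14),(.60,-.03,.23))&(s>=180)&(np.hypot(w[...,0]-.573,w[...,1]+.052)>.022)
    n,l,st,ce=cv2.connectedComponentsWithStats(m.astype(np.uint8)); i=1+np.argmax(st[1:,4]); p=w[l==i]
    _,sv,V=np.linalg.svd(p-p.mean(0)); e=(p-p.mean(0))@V[0]; print("  handle",st[i],p.mean(0),V[0],p.mean(0)+V[0]*e.min(),p.mean(0)+V[0]*e.max())
    r=cv2.minAreaRect((p[:,:2]*1000).astype(np.float32)); print("   xy rect",r)
f=lambda x:np.r_[np.array(proj(D["side"],x))-kn["side"],np.array(proj(D["top"],x)+np.zeros(2))-kn["top"]]
r=least_squares(f,(.57,-.05,.19)); print("tri knob",r.x,r.fun)
E
python3 m2.py | sed -n '/####/,$p'
python3 -c "
import cv2
a=cv2.imread('pics/side0.png');b=cv2.imread('pics/top0.png')
import numpy as np
x=cv2.resize(a[235:305,285:355],(560,560));y=cv2.resize(b[205:275,350:450],(800,560))
"
```

```text
#######
side pred (np.float64(323.766220826269), np.float64(249.52566863518544)) knob comp [320 244  10  16 147] [324.483  251.3605] s bg
  depth [ 0.5736 -0.0598  0.1846] [ 0.5669 -0.0624  0.1702] [ 0.5818 -0.054   0.1978]
  plate ray ((629.129638671875, -207.99151611328125), (49.432037353515625, 49.275413513183594), 16.103796005249023)
   notch y gap -0.02467480779370692 -0.007578389114584273 0.007406189377967834 0.02435639315199127
   notch y gap -0.02465622051459417 -0.007475495958606705 0.0075846256863803824 0.024623909151613842
   notch y gap -0.024637453014976367 -0.007423669420779059 0.007146003344170452 0.02413082218993531
   inner end 0.007138134007443046 -0.024705083708301694 0.024750590094954658
  foot 821 ((601.8643798828125, -104.75833129882812), (111.7889633178711, 68.0684585571289), 11.094270706176758) [[540, -82], [553, -148], [663, -127], [650, -60]]
  handle [287 255  42  30 460] [ 0.5375 -0.0922  0.1719] [ 0.7235  0.106  -0.6822] [ 0.5115 -0.096   0.1964] [ 0.5733 -0.087   0.1381]
   xy rect ((541.0918579101562, -87.6115493774414), (68.72350311279297, 21.491714477
[... 522 characters left out ...]
0.006564311766362563 0.023463244213650352
   notch y gap -0.024854898390766576 -0.007200174184831268 0.006659859343432297 0.023566917264883247
   inner end 0.006920089354121285 -0.025217709655148857 0.025024277609948298
  foot 490 ((601.3628540039062, -19.905502319335938), (154.30226135253906, 52.81496810913086), 15.336410522460938) [[519, -14], [533, -65], [682, -24], [668, 25]]
  handle [380 245  16  29 248] [ 0.5353 -0.0828  0.176 ] [-0.7272 -0.1365  0.6727] [ 0.5718 -0.076   0.1422] [ 0.5092 -0.0877  0.2001]
   xy rect ((537.5922241210938, -82.98760223388672), (67.20663452148438, 20.601470947265625), 11.535195350646973)
tri knob [ 0.5763 -0.0423  0.1723] [-0.6046  0.0434  0.0991 -0.8161]
```

```bash
cat > m3.py <<'E'
from m import *
print("#######")
im=D["top"]; s=im["frame"].astype(int).sum(-1)
print(s[236:252,364:386]); print((W["top"][236:252,364:386,2]*1000).round())
print("side"); s=D["side"]["frame"].astype(int).sum(-1); print(s[238:272:2,314:338]); print((W["side"][238:272:2,314:338,2]*1000).round())
E
python3 m3.py | sed -n '/####/,$p'
```

```text
#######
[[347 265 297 337 346 352 351 355 348 346 350 348 348 343 345 343 343 345
  347 353 367 387]
 [351 260 280 331 348 349 353 348 344 338 335 344 349 354 359 371 383 377
  372 387 426 425]
 [353 240 257 320 342 348 349 343 323 293 300 315 349 368 394 424 433 415
  399 407 426 416]
 [355 235 233 297 330 336 326 302 273 240 243 273 322 358 389 419 433 417
  388 382 373 356]
 [350 237 206 251 286 291 273 243 232 214 217 236 262 300 340 370 376 358
  352 354 342 353]
 [319 224 177 203 235 230 214 216 222 220 222 220 230 239 272 322 341 347
  335 336 339 378]
 [274 221 191 192 202 189 184 204 223 232 235 225 227 226 251 298 333 345
  339 340 345 384]
 [250 236 212 210 204 183 178 209 229 229 235 228 219 233 244 298 329 343
  345 344 342 366]
 [246 250 238 224 211 172 162 192 221 231 223 237 239 248 263 291 323 347
  348 347 338 345]
 [256 270 257 249 229 185 156 172 206 220 226 233 264 308 311 293 315 343
  342 346 339 345]
 [268 276 284 271 246 226 204 193 195 198 216 245 302 368 379 323 307 334
  345 342 343 334]
 [286 287 278 261 255 272 302 281 247 247 273 324 362 401 412 350 307
[... 5386 characters left out ...]
. 168. 168. 167. 166.
  165. 167. 164. 163.  73.  72.  75.  -3.   0.  -1.]
 [ 55.  57.  57.  57. 159. 162. 164. 165. 163. 165. 165. 164. 165. 164.
  164. 162. 161.  67.  69.  -1.  -2.  -1.   1.  -3.]
 [ 56.  56.  56.  57.  57.  56.  57. 158. 159. 160. 159. 160. 160. 159.
  161.  64.  66.  62.  62.  46.  -3.  -3.  -0.  -1.]
 [ 55.  56.  55.  54.  55.  54.  55.  61. 149. 151. 153. 152. 151.  60.
   56.  56.  57.  58.  58.  49.  42.  -2.  -1.   1.]
 [ 49.  51.  51.  49.  51.  52.  49.  56. 147. 147. 147. 147. 145.  53.
   54.  53.  54.  54.  53.  46.  47.  38.  -1.  -2.]
 [160. 157.  46.  46.  43.  45.  45. 139. 141. 141. 143. 142. 141. 134.
  129.  48.  49.  47.  48.  42.  43.  41.  -1.  -1.]]
```

```bash
cat > m4.py <<'E'
from m import *
print("#######")
print(rayz(D["top"],[373.7,243.1],.2))
T=W["top"]; S=W["side"]
k=box(T,(.55,-.08,.192),(.6,-.03,.208)); vv,uu=np.nonzero(k); print(k.sum(),uu.mean(),vv.mean(), rayz(D["top"],[uu.mean(),vv.mean()],.2),np.median(T[k],0))
# side: circle fit on knob points, r=.010
from scipy.optimize import least_squares
k=box(S,(.55,-.09,.172),(.6,-.03,.194)); p=S[k]; print(k.sum())
r=least_squares(lambda x:np.hypot(p[:,0]-x[0],p[:,1]-x[1])-.010,(.574,-.05),loss="soft_l1",f_scale=.001); print("side circle",r.x,np.std(r.fun))
vv,uu=np.nonzero(k)
k=box(S,(.55,-.09,.1975),(.6,-.03,.208)); vv,uu=np.nonzero(k); print(k.sum(),"side top disc",rayz(D["side"],[uu.mean(),vv.mean()],.2))
# handle top face plane fit top camera: width centre at stations along yaw
yaw=np.radians(11.2); ex=np.array([np.cos(yaw),np.sin(yaw)]); ey=np.array([-ex[1],ex[0]])
for c in D:
    w=W[c]; m=box(w,(.48,-.13,.14),(.60,-.03,.23))&(np.hypot(w[...,0]-.573,w[...,1]+.050)>.022)
    p=w[m]; X=p[:,:2]@ex; Y=p[:,:2]@ey
    for z0 in(.145,.16,.175,.19):
        g=abs(p[:,2]-z0)<.006; print(c,z0,g.sum(),"X",np.median(X[g]),X[g].min(),X[g].max(),"Y",np.percentile(Y[g],[3,50,97]))
    print(" end X min",X.min())
    # blocks tops z=.074 
    m=box(w,(.52,-.14,.069),(.60,-.0,.079))&(D[c]["frame"].min(-1)>130); p=w[m]; X=p[:,:2]@ex; Y=p[:,:2]@ey
    print(" blocks",m.sum(),"X",X.min(),X.max(),"Y",Y.min(),Y.max())
E
python3 m4.py | sed -n '/####/,$p'
```

```text
#######
[[ 0.5727 -0.0496  0.2   ]]
59 373.52542372881356 243.0677966101695 [[ 0.5728 -0.0492  0.2   ]] [ 0.5731 -0.0497  0.1992]
128
side circle [ 0.5757 -0.0513] 0.0010879086343831743
61 side top disc [[ 0.5747 -0.0543  0.2   ]]
side 0.145 70 X 0.5371770790661217 0.5189237605482189 0.5481096516450361 Y [-0.1996 -0.1976 -0.1845]
side 0.16 85 X 0.5223281857021785 0.5069120952707111 0.5342369470617652 Y [-0.2005 -0.1973 -0.1826]
side 0.175 89 X 0.5072034960154802 0.48948938873295383 0.5190427432180067 Y [-0.1999 -0.1973 -0.1829]
side 0.19 119 X 0.48932930324191537 0.4793935946847104 0.5046977239733765 Y [-0.1997 -0.1959 -0.1819]
 end X min 0.4793935946847104
 blocks 201 X 0.5427882657778019 0.5645236477833927 Y -0.2299597756536362 -0.14440147740418552
top 0.145 28 X 0.5402249904368059 0.5238809937587292 0.5504383778442359 Y [-0.195  -0.186  -0.1762]
top 0.16 40 X 0.5265277357133592 0.5085697047793499 0.5353364833241031 Y [-0.1945 -0.1854 -0.1761]
top 0.175 44 X 0.5112994429477342 0.4936023120280312 0.5198679948960859 Y [-0.194  -0.1848 -0.1757]
top 0.19 67 X 0.4937165794282081 0.4776144655379601 0.5065002119168271 Y [-0.1955 -0.1863 -0.176 ]
 end X min 0.4776144655379601
 blocks 101 X 0.5402880626255947 0.5697598295724259 Y -0.2292390260270705 -0.1439891604048467
```

```bash
cat > go.py <<'E'
from h import *
from scipy.spatial.transform import Rotation as R
np.set_printoptions(precision=2,suppress=True)
def d(p,rot=None):
    o=env.observe(); M=np.array(o["tool_rot"]); t=(M.T@(np.array(p)-o["position"]))*100
    r=R.from_matrix(M.T@rot).as_rotvec(degrees=True) if rot is not None else np.zeros(3)
    print("delta",t,r,"t",round(o["time_s"],2),"pos",o["position"]*1000,"F",o["ft_force"],"w",round(o["grip_width"]*1000,1))
def down(yaw):
    c,s=np.cos(np.radians(yaw)),np.sin(np.radians(yaw)); return np.array([[c,s,0],[s,-c,0],[0,0,-1]])
E
python3 -c "
from go import *
d((.574,-.0515,.255),down(16.2)); d((.574,-.0515,.165),down(16.2))"
```

```text
delta [ 52.04 -30.23  -2.37] [-0.   -0.    4.13] t 1.0 pos [ 191.06 -515.73  231.32] F [ 0.63  0.62 -1.13] w 85.9
delta [ 52.04 -30.23   6.63] [-0.   -0.    4.13] t 1.0 pos [ 191.06 -515.73  231.32] F [ 0.63  0.62 -1.13] w 85.9
```

Call:
jog_arm(targets=[[26,-15.1,-2.37,0,0,4.1],[52.04,-30.23,-2.37,0,0,4.13],[52.04,-30.23,-2.37,0,0,4.13],[52.04,-30.23,-2.37,0,0,4.13],[52.04,-30.23,-2.37,0,0,4.13],[52.04,-30.23,-2.37,0,0,4.13],[52.04,-30.23,-2.37,0,0,4.13],[52.04,-30.23,-2.37,0,0,4.13]], hand=0.7)

```text
time_s: 1.67
position: [0.4039, -0.257, 0.2455]
tool_rot: [[0.96, 0.279, 0.0], [0.279, -0.96, -0.0], [0.0, 0.0, -1.0]]
ft_force: [0.3, -0.9, 0.4]
grip_width: 0.0599
gripper_force: 0.0
```

```bash
python3 -c "
from go import *
d((.574,-.0515,.255),down(16.2))"
```

```text
delta [ 22.07 -15.    -0.95] [ 0.03 -0.02 -0.01] t 1.67 pos [ 403.89 -257.04  245.54] F [ 0.3  -0.93  0.45] w 59.9
```

Call:
jog_arm(targets=[[22,-15,-1,0,0,0],[22,-15,-1,0,0,0],[22,-15,-1,0,0,0],[22,-15,-1,0,0,0],[22,-15,-1,0,0,0],[22,-15,-1,0,0,0],[22,-15,-1,0,0,0],[22,-15,-1,0,0,0]])

```text
time_s: 2.33
position: [0.5741, -0.0503, 0.2548]
tool_rot: [[0.959, 0.283, 0.0], [0.283, -0.959, 0.001], [0.0, -0.001, -1.0]]
ft_force: [0.6, 0.2, -0.4]
grip_width: 0.0598
gripper_force: 0.0
```

```bash
python3 -c "
from go import *
for c in ('side','top'): save(env.get_image(c),c+'1.png')
d((.574,-.0515,.165),down(16.2))
a=cv2.imread('pics/side1.png')[180:330,240:440];b=cv2.imread('pics/top1.png')[170:320,290:490]
cv2.imwrite('pics/v1.png',cv2.resize(np.hstack([a,b]),(800,300),interpolation=cv2.INTER_CUBIC))"
```

```text
delta [ 0.21 -0.11  8.99] [-0.    0.04  0.07] t 2.43 pos [572.36 -53.13 254.93] F [-0.09 -0.16 -0.31] w 59.9
```

View pics/v1.png

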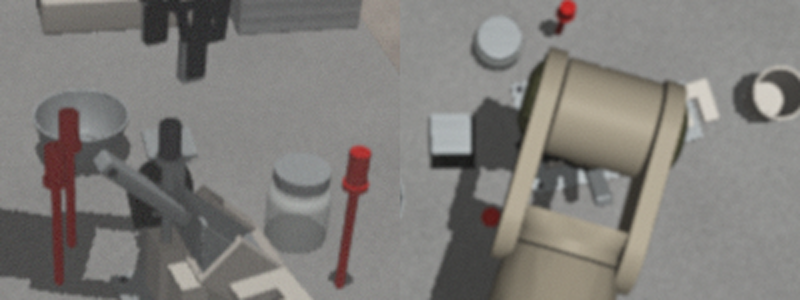

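The side view shows the fingers above the dark knob (left-crop px 170,135), tips straddling its axis; the top view is hidden by the arm. Going down.

Call:
jog_arm(targets=[[0.2,-0.1,3,0,0,0],[0.2,-0.1,5,0,0,0],[0.2,-0.1,7,0,0,0],[0.2,-0.1,8.2,0,0,0],[0.2,-0.1,9,0,0,0],[0.2,-0.1,9,0,0,0],[0.2,-0.1,9,0,0,0]])

```text
time_s: 3.02
position: [0.5739, -0.0527, 0.1657]
tool_rot: [[0.961, 0.278, 0.0], [0.278, -0.961, -0.0], [0.0, 0.0, -1.0]]
ft_force: [-0.1, 0.2, 0.9]
grip_width: 0.0596
gripper_force: 0.0
```

Call:
jog_arm(targets=[[0,0,0,0,0,0],[0,0,0,0,0,0],[0,0,0,0,0,0],[0,0,0,0,0,0],[0,0,0,0,0,0],[0,0,0,0,0,0]], hand=0, newtons=50)

```text
time_s: 3.52
position: [0.5744, -0.0519, 0.1661]
tool_rot: [[0.96, 0.279, 0.002], [0.279, -0.96, -0.0], [0.002, 0.001, -1.0]]
ft_force: [-0.3, 1.3, 5.6]
grip_width: 0.0185
gripper_force: 53.9
```

```bash
python3 -c "
from go import *
d((.574,-.0515,.165),down(16.2))"
```

```text
delta [-0.03 -0.05  0.11] [ 0.05 -0.09  0.01] t 3.52 pos [574.4  -51.88 166.15] F [-0.3   1.3   5.65] w 18.5
```

Call:
jog_arm(targets=[[0,0,-1,0,0,0],[0,0,-3,0,0,0],[0,0,-6,0,0,0],[0,0,-9,0,0,0],[0,0,-12,0,0,0],[0,0,-15,0,0,0],[0,0,-18,0,0,0],[0,0,-20,0,0,0]])

```text
time_s: 4.18
position: [0.5738, -0.0518, 0.3688]
tool_rot: [[0.96, 0.279, 0.003], [0.279, -0.96, -0.001], [0.003, 0.002, -1.0]]
ft_force: [0.2, -0.2, -1.5]
grip_width: 0.0185
gripper_force: 53.3
```

```bash
python3 -c "
from go import *
save(env.get_image('side'),'side2.png')
d((.5798,-.2207,.365),down(16.2))
cv2.imwrite('pics/v2.png',cv2.imread('pics/side2.png')[30:430,140:540])"
```

```text
delta [-4.19 16.35  0.73] [ 0.28 -0.41 -0.  ] t 4.23 pos [574.37 -51.99 371.85] F [-1.37 -0.43  1.53] w 18.6
```

View pics/v2.png

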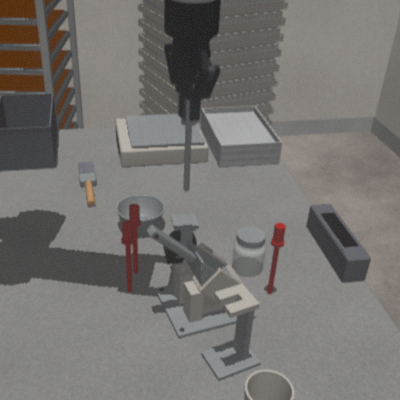

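The picture shows the steel pin hanging vertically from the gripper (shank end at crop px 187,190), clear of the handle. On to the pre-notch point.

Call:
jog_arm(targets=[[-1,4,0.5,0,0,0],[-2.1,8,0.7,0,0,0],[-3.1,12,0.7,0,0,0],[-4.2,15,0.7,0,0,0],[-4.2,16.35,0.7,0,0,0],[-4.2,16.35,0.7,0,0,0],[-4.2,16.35,0.7,0,0,0],[-4.2,16.35,0.7,0,0,0]])

```text
time_s: 4.9
position: [0.5793, -0.2197, 0.3584]
tool_rot: [[0.96, 0.28, -0.0], [0.28, -0.96, 0.0], [0.0, -0.0, -1.0]]
ft_force: [-0.2, 1.0, -1.4]
grip_width: 0.0187
gripper_force: 53.5
```

```bash
python3 -c "
from go import *
d((.5798,-.2207,.154),down(16.2))"
```

```text
delta [ 0.02  0.11 20.44] [-0.01 -0.    0.04] t 4.9 pos [ 579.26 -219.74  358.42] F [-0.15  1.05 -1.41] w 18.7
```

Call:
jog_arm(targets=[[0,0.1,4,0,0,0],[0,0.1,8,0,0,0],[0,0.1,12,0,0,0],[0,0.1,15,0,0,0],[0,0.1,17.5,0,0,0],[0,0.1,19.5,0,0,0],[0,0.1,20.4,0,0,0],[0,0.1,20.4,0,0,0]])

```text
time_s: 5.57
position: [0.5791, -0.2201, 0.1528]
tool_rot: [[0.96, 0.28, -0.003], [0.28, -0.96, 0.002], [-0.002, -0.003, -1.0]]
ft_force: [0.7, -0.6, -1.5]
grip_width: 0.0188
gripper_force: 53.7
```

Call:
jog_arm(targets=[[0,0,0,0,0,0],[0,0,0,0,0,0]])

```text
time_s: 5.73
position: [0.5803, -0.2215, 0.1561]
tool_rot: [[0.96, 0.28, 0.003], [0.28, -0.96, -0.002], [0.002, 0.002, -1.0]]
ft_force: [0.9, 0.5, -0.9]
grip_width: 0.0185
gripper_force: 53.7
```

```bash
python3 -c "
from go import *
for c in ('side','top'): save(env.get_image(c),c+'3.png')
d((.6278,-.2067,.154),down(16.2))
a=cv2.imread('pics/side3.png')[270:420,290:440];b=cv2.imread('pics/top3.png')[150:300,370:520]
cv2.imwrite('pics/v3.png',cv2.resize(np.hstack([a,b]),(800,400),interpolation=cv2.INTER_CUBIC))"
```

```text
delta [ 5.   -0.11  0.19] [ 0.12 -0.11  0.01] t 5.83 pos [ 580.13 -221.72  155.83] F [ 0.59 -0.51 -1.14] w 18.9
```

View pics/v3.png

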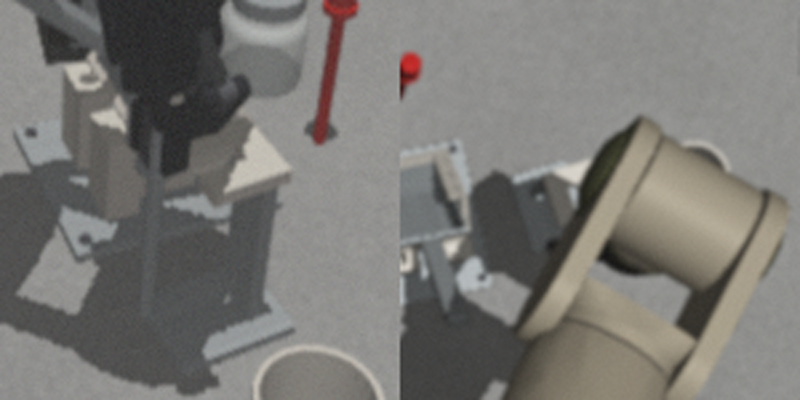

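The side view shows the shank upright before the plate edge (crop px 150,240), the plate to the right of it. I use the shank to check the side camera's bias.

```bash
python3 -c "
from go import *
from scipy.optimize import least_squares
im=env.get_image('side'); w=cloud(im); o=env.observe()['position']
print(o*1000)
for lo,hi in((.05,.08),(.08,.11),(.11,.135)):
    m=(w[...,2]>lo)&(w[...,2]<hi)&(np.hypot(w[...,0]-.58,w[...,1]+.2215)<.02); p=w[m]
    r=least_squares(lambda x:np.hypot(p[:,0]-x[0],p[:,1]-x[1])-.005,(.58,-.22),loss='soft_l1',f_scale=.001)
    vv,uu=np.nonzero(m); print(len(p),r.x*1000, p.mean(0)*1000)
m=(abs(w[...,0]-.63)<.045)&(abs(w[...,1]+.207)<.045)&(abs(w[...,2]-.14)<.008)&(im['frame'].min(-1)>130); p=w[m]; print('plate',len(p),p.mean(0)*1000)
"
```

```text
[ 580.01 -221.73  155.53]
89 [ 581.79 -221.36] [ 580.78 -225.05   65.04]
90 [ 581.81 -221.37] [ 580.77 -225.18   95.44]
77 [ 581.77 -221.49] [ 580.67 -225.07  122.28]
plate 285 [ 641.76 -216.13  139.17]
```

```bash
python3 -c "
from go import *
d((.6282,-.2078,.154),down(16.2))"
```

```text
delta [5.02 0.01 0.16] [ 0.1  -0.09  0.  ] t 5.88 pos [ 580.01 -221.73  155.53] F [ 0.37 -0.48 -0.52] w 18.6
```

Call:
jog_arm(targets=[[1,0,0.1,0,0,0],[2,0,0.1,0,0,0],[2.8,0,0.1,0,0,0],[3.4,0,0.1,0,0,0],[4,0,0.1,0,0,0],[4,0,0.1,0,0,0]])

```text
time_s: 6.38
position: [0.619, -0.21, 0.153]
tool_rot: [[0.96, 0.28, 0.0], [0.28, -0.96, 0.0], [0.0, 0.0, -1.0]]
ft_force: [-0.5, -0.6, -1.4]
grip_width: 0.0183
gripper_force: 53.7
```

Call:
jog_arm(targets=[[0.4,0,0,0,0,0],[0.8,0,0,0,0,0],[1.0,0,0,0,0,0],[1.0,0,0,0,0,0],[1.0,0,0,0,0,0],[1.0,0,0,0,0,0]])

```text
time_s: 6.88
position: [0.6275, -0.2077, 0.1532]
tool_rot: [[0.96, 0.279, -0.0], [0.279, -0.96, 0.0], [-0.0, -0.0, -1.0]]
ft_force: [-0.4, 0.5, -0.8]
grip_width: 0.0188
gripper_force: 53.7
```

```bash
python3 -c "
from go import *
d((.6282,-.2078,.146),down(16.2))"
```

```text
delta [0.07 0.03 0.72] [-0.    0.01 -0.01] t 6.88 pos [ 627.47 -207.71  153.23] F [-0.4   0.5  -0.79] w 18.8
```

Call:
jog_arm(targets=[[0.1,0,0.2,0,0,0],[0.2,0,0.4,0,0,0],[0.2,0,0.55,0,0,0],[0.2,0,0.7,0,0,0],[0.2,0,0.7,0,0,0],[0.2,0,0.7,0,0,0]])

```text
time_s: 7.38
position: [0.6295, -0.2071, 0.1463]
tool_rot: [[0.96, 0.279, 0.0], [0.279, -0.96, 0.0], [0.0, 0.0, -1.0]]
ft_force: [-0.3, 1.0, 1.4]
grip_width: 0.0186
gripper_force: 54.1
```

```bash
python3 -c "
from go import *
d((.6282,-.2078,.146),down(16.2))"
```

```text
delta [-0.15  0.03  0.03] [ 0. -0. -0.] t 7.38 pos [ 629.5  -207.07  146.28] F [-0.3   1.01  1.39] w 18.6
```

Call:
jog_arm(targets=[[0,0,0.1,0,0,0],[0,0,0.1,0,0,0]])

```text
time_s: 7.55
position: [0.6296, -0.2071, 0.1463]
tool_rot: [[0.96, 0.279, 0.001], [0.279, -0.96, -0.001], [0.001, 0.001, -1.0]]
ft_force: [-2.5, 1.6, 6.2]
grip_width: 0.0189
gripper_force: 54.9
```

Call:
jog_arm(targets=[[0,0,0,0,0,0],[0,0,0,0,0,0],[0,0,0,0,0,0],[0,0,0,0,0,0],[0,0,0,0,0,0],[0,0,0,0,0,0]], hand=0.6)

```text
time_s: 8.05
position: [0.6295, -0.2071, 0.1451]
tool_rot: [[0.96, 0.279, -0.0], [0.279, -0.96, 0.0], [-0.0, -0.0, -1.0]]
ft_force: [0.7, -0.5, 0.3]
grip_width: 0.0514
gripper_force: 0.0
```

Call:
jog_arm(targets=[[0,0,-1,0,0,0],[0,0,-3,0,0,0],[0,0,-6,0,0,0],[0,0,-10,0,0,0],[0,0,-14,0,0,0],[0,0,-17,0,0,0],[0,0,-18,0,0,0],[0,0,-18,0,0,0]])

```text
time_s: 8.72
position: [0.6299, -0.2072, 0.3296]
tool_rot: [[0.96, 0.279, 0.006], [0.279, -0.96, -0.003], [0.005, 0.005, -1.0]]
ft_force: [-0.3, -0.2, -0.2]
grip_width: 0.0513
gripper_force: 0.0
```

```bash
cat > g2.py <<'E'
from go import *
yaw=np.radians(11.2); ex=np.array([np.cos(yaw),np.sin(yaw),0]); ey=np.array([-np.sin(yaw),np.cos(yaw),0]); ez=np.array([0,0,1.])
O=.5825*ex-.1885*ey
def tool(tilt):  # tool z in dock xz plane; tilt>0 points forward (+x)
    t=np.radians(tilt); z=np.sin(t)*ex-np.cos(t)*ez; y=-ey; return np.c_[np.cross(y,z),y,z]
def tcp(g,R): return g+R[:,2]*.019
E
python3 -c "
from g2 import *
im=env.get_image('side'); save(im,'side4.png')
G=O-.0643*ex+.160*ez; print('grip',G*1000)
Rt=tool(-15)
for up in(.16,): d(tcp(G,Rt)-Rt[:,2]*.0+ez*up,Rt)
cv2.imwrite('pics/v4.png',cv2.resize(cv2.imread('pics/side4.png')[220:420,240:440],(600,600),interpolation=cv2.INTER_CUBIC))"
```

```text
grip [544.94 -84.26 160.  ]
delta [ -5.19 -14.21   2.47] [  0.76 -15.11   4.96] t 8.77 pos [ 629.58 -207.1   326.71] F [-0.96 -0.42 -0.28] w 51.3
```

View pics/v4.png

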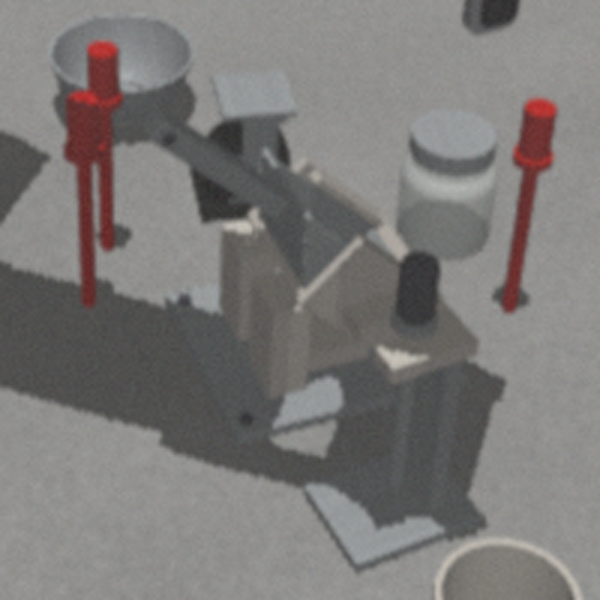

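The picture shows the pin hanging upright by its collar in the plate (knob at crop px 418,285), released. Now over the handle.

Call:
jog_arm(targets=[[-1.3,-3.6,0.6,0.2,-5,1.7],[-2.6,-7.1,1.2,0.4,-10,3.3],[-3.9,-10.7,1.8,0.8,-15.1,5],[-5.2,-14.2,2.4,0.8,-15.1,5],[-5.2,-14.2,2.4,0.8,-15.1,5],[-5.2,-14.2,2.4,0.8,-15.1,5],[-5.2,-14.2,2.4,0.8,-15.1,5],[-5.2,-14.2,2.4,0.8,-15.1,5]])

```text
time_s: 9.43
position: [0.5405, -0.0863, 0.3009]
tool_rot: [[0.947, 0.192, -0.256], [0.186, -0.981, -0.048], [-0.261, -0.002, -0.965]]
ft_force: [0.5, 0.4, 0.7]
grip_width: 0.0513
gripper_force: 0.0
```

```bash
python3 -c "
from g2 import *
im=env.get_image('side'); w=cloud(im)
lo,hi=np.array((.48,-.13,.14)),np.array((.58,-.05,.21)); m=np.all((w>lo)&(w<hi),-1); p=w[m]; X=p@ex; Y=p@ey
for z0 in(.145,.16,.175,.19):
    g=abs(p[:,2]-z0)<.006; print(z0,g.sum(),np.median(X[g]),X[g].min(),X[g].max(),np.percentile(Y[g],[3,97]))
G=O-.0643*ex+.160*ez; Rt=tool(-15); d(tcp(G,Rt)+ez*.16,Rt); d(tcp(G,Rt),Rt)"
```

```text
0.145 76 0.5371288931555028 0.5182091453312698 0.5492241158747188 [-0.2  -0.18]
0.16 84 0.5221657614118189 0.5054223607989338 0.5341472504363971 [-0.2  -0.18]
0.175 91 0.5073607412646643 0.489686980892263 0.5188046236773255 [-0.2  -0.18]
0.19 117 0.4886927883848281 0.4794165020686884 0.5043098391975045 [-0.2  -0.18]
delta [-0.03 -0.12 -0.06] [-0.15  0.1  -0.09] t 9.48 pos [540.52 -86.35 300.97] F [ 1.67  0.03 -0.68] w 51.3
delta [ 4.13 -0.08 15.39] [-0.15  0.1  -0.09] t 9.48 pos [540.52 -86.35 300.97] F [ 1.67  0.03 -0.68] w 51.3
```

Call:
jog_arm(targets=[[1,-0.1,3.8,0,0,0],[2,-0.1,7.5,0,0,0],[2.8,-0.1,10.5,0,0,0],[3.4,-0.1,12.7,0,0,0],[3.8,-0.1,14.2,0,0,0],[4.1,-0.1,15.4,0,0,0],[4.1,-0.1,15.4,0,0,0],[4.1,-0.1,15.4,0,0,0]])

```text
time_s: 10.15
position: [0.5394, -0.0847, 0.1417]
tool_rot: [[0.947, 0.192, -0.257], [0.186, -0.981, -0.048], [-0.261, -0.003, -0.965]]
ft_force: [-0.1, -0.1, 0.1]
grip_width: 0.0509
gripper_force: 0.0
```

```bash
python3 -c "
from g2 import *
G=O-.0643*ex+.160*ez; Rt=tool(-15); d(tcp(G,Rt),Rt)"
```

```text
delta [ 0.06  0.06 -0.01] [-0.17  0.15 -0.06] t 10.15 pos [539.43 -84.73 141.67] F [-0.13 -0.06  0.09] w 50.9
```

Call:
jog_arm(targets=[[0,0,0,0,0,0],[0,0,0,0,0,0],[0,0,0,0,0,0],[0,0,0,0,0,0],[0,0,0,0,0,0],[0,0,0,0,0,0]], hand=0, newtons=90)

```text
time_s: 10.65
position: [0.5395, -0.0843, 0.1429]
tool_rot: [[0.948, 0.193, -0.254], [0.187, -0.981, -0.049], [-0.259, -0.001, -0.966]]
ft_force: [-0.2, -0.8, 5.8]
grip_width: 0.0185
gripper_force: 88.1
```

```bash
python3 -c "
from g2 import *
p=env.observe()['position']; Rt=tool(-15); u=(-ex+ez)/2**.5
d(p,Rt); d(p+u*.04); d(p+u*.15)"
```

```text
delta [0. 0. 0.] [-0.06  0.02 -0.04] t 10.65 pos [539.54 -84.32 142.92] F [-0.17 -0.84  5.85] w 18.5
delta [-3.46  0.   -2.  ] [0. 0. 0.] t 10.65 pos [539.54 -84.32 142.92] F [-0.17 -0.84  5.85] w 18.5
delta [-12.99   0.    -7.5 ] [0. 0. 0.] t 10.65 pos [539.54 -84.32 142.92] F [-0.17 -0.84  5.85] w 18.5
```

Draw out slowly at first, checking force.

Call:
jog_arm(targets=[[-0.5,0,-0.3,0,0,0],[-1.1,0,-0.6,0,0,0],[-1.7,0,-1.0,0,0,0],[-2.3,0,-1.3,0,0,0],[-2.9,0,-1.7,0,0,0],[-3.5,0,-2,0,0,0]])

```text
time_s: 11.15
position: [0.5106, -0.0897, 0.171]
tool_rot: [[0.947, 0.193, -0.256], [0.187, -0.981, -0.048], [-0.26, -0.002, -0.966]]
ft_force: [3.9, -0.7, -1.4]
grip_width: 0.0185
gripper_force: 87.8
```

```bash
python3 -c "
from g2 import *
p=env.observe()['position']; d(p); print(env.observe()['wrist_torque']); print(((p-[.53954,-.08432,.14292])@np.c_[ex,ey,ez])*1000)"
```

```text
delta [0. 0. 0.] [0. 0. 0.] t 11.15 pos [510.65 -89.67 171.01] F [ 3.87 -0.71 -1.39] w 18.5
[ 0.18 -1.1   0.09]
[-29.38   0.36  28.09]
```

Call:
jog_arm(targets=[[-1.0,0,-0.6,0,0,0],[-2.2,0,-1.3,0,0,0],[-3.5,0,-2.0,0,0,0],[-4.8,0,-2.8,0,0,0],[-6.1,0,-3.5,0,0,0],[-7.4,0,-4.3,0,0,0],[-8.7,0,-5,0,0,0],[-9.5,0,-5.5,0,0,0]])

```text
time_s: 11.82
position: [0.433, -0.1048, 0.2495]
tool_rot: [[0.947, 0.193, -0.258], [0.187, -0.981, -0.048], [-0.263, -0.002, -0.965]]
ft_force: [0.9, -0.7, -2.6]
grip_width: 0.0181
gripper_force: 87.9
```

```bash
python3 -c "
from g2 import *
save(env.get_image('side'),'side5.png')
p=env.observe()['position']; d(p+ez*.13); print(env.observe()['wrist_torque'])
cv2.imwrite('pics/v5.png',cv2.imread('pics/side5.png')[100:420,140:540])"
```

```text
delta [ -3.39  -0.02 -12.55] [0. 0. 0.] t 11.87 pos [ 433.1  -105.03  250.43] F [ 0.14  0.31 -1.09] w 18.1
[ 0.01 -0.12 -0.01]
```

View pics/v5.png

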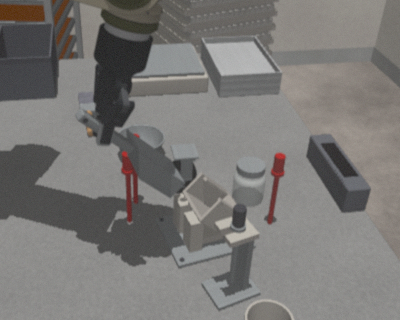

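The pan is out of the pocket in the gripper (crop px ~150,160), still aimed down; the parked pin is still in place (240,215). Lift, then level.

Call:
jog_arm(targets=[[-0.8,0,-3,0,0,0],[-1.7,0,-6.5,0,0,0],[-2.6,0,-10,0,0,0],[-3.2,0,-12,0,0,0],[-3.4,0,-12.6,0,0,0],[-3.4,0,-12.6,0,0,0]])

```text
time_s: 12.37
position: [0.4352, -0.1051, 0.3792]
tool_rot: [[0.947, 0.193, -0.255], [0.187, -0.981, -0.049], [-0.26, -0.001, -0.966]]
ft_force: [0.8, 0.0, -3.8]
grip_width: 0.0186
gripper_force: 88.9
```

```bash
python3 -c "
from g2 import *
p=env.observe()['position']; d(p,tool(30)); im=env.get_image('side'); w=cloud(im)
"
```

```text
delta [0. 0. 0.] [-0.08 45.06 -0.08] t 12.37 pos [ 435.23 -105.07  379.17] F [ 0.82  0.01 -3.82] w 18.6
```

Call:
jog_arm(targets=[[0,0,0,0,6,0],[0,0,0,0,12,0],[0,0,0,0,18,0],[0,0,0,0,24,0],[0,0,0,0,30,0],[0,0,0,0,36,0],[0,0,0,0,41,0],[0,0,0,0,45,0]])

```text
time_s: 13.08
position: [0.4343, -0.1046, 0.3762]
tool_rot: [[0.851, 0.192, 0.489], [0.163, -0.981, 0.1], [0.499, -0.006, -0.867]]
ft_force: [0.1, -0.8, -2.9]
grip_width: 0.0186
gripper_force: 88.8
```

Call:
jog_arm(targets=[[0,0,0,0,0,0],[0,0,0,0,0,0],[0,0,0,0,0,0],[0,0,0,0,0,0]])

```text
time_s: 13.42
position: [0.4357, -0.105, 0.3782]
tool_rot: [[0.852, 0.194, 0.486], [0.167, -0.981, 0.099], [0.496, -0.003, -0.868]]
ft_force: [-0.5, 0.6, -2.5]
grip_width: 0.0187
gripper_force: 88.8
```

```bash
python3 -c "
from g2 import *
p=env.observe()['position']; d(p,tool(30)); 
G=p-env.observe()['tool_rot'][:,2]*.019
for c in('side','top'):
    im=env.get_image(c); w=cloud(im); save(im,c+'6.png')
    q=(w-G)@np.c_[ex,ey,ez]
    for n,b in(('rim/pan',(.03,.20,-.05,.05,-.06,.05)),('bar',(.02,.05,-.02,.02,-.02,.03))):
        m=(q[...,0]>b[0])&(q[...,0]<b[1])&(abs(q[...,1])<b[3])&(q[...,2]>b[4])&(q[...,2]<b[5]); z=q[m]
        print(c,n,m.sum()); 
        if m.sum()>30:
            for x0 in np.arange(.02,.18,.02):
                g=abs(z[:,0]-x0)<.01
                if g.sum()>5: print('  x',round(x0,2),g.sum(),'zmin/max',np.percentile(z[g,2],[2,50,98])*1000,'y',np.percentile(z[g,1],[2,98])*1000)
cv2.imwrite('pics/v6.png',np.hstack([cv2.imread('pics/side6.png')[20:420,140:540],cv2.imread('pics/top6.png')[80:480,240:640]]))"
```

```text
delta [0. 0. 0.] [-0.15  0.24 -0.1 ] t 13.42 pos [ 435.66 -104.95  378.19] F [-0.47  0.6  -2.54] w 18.7
side rim/pan 3257
  x 0.04 202 zmin/max [-8.15  2.57  6.47] y [-12.49   4.67]
  x 0.06 318 zmin/max [-6.35  5.58 12.09] y [-37.39  33.64]
  x 0.08 488 zmin/max [-20.04  -2.01  10.32] y [-37.28  33.75]
  x 0.1 599 zmin/max [-24.81  -5.48  10.14] y [-37.32  33.56]
  x 0.12 585 zmin/max [-24.36  -5.46  10.21] y [-37.38  33.79]
  x 0.14 570 zmin/max [-24.77  -5.39  10.13] y [-37.43  33.59]
  x 0.16 495 zmin/max [-23.84  -0.84  10.29] y [-37.45  33.58]
side bar 307
  x 0.02 105 zmin/max [-7.87  2.93  6.52] y [-12.19   5.37]
  x 0.04 202 zmin/max [-8.15  2.57  6.47] y [-12.49   4.67]
top rim/pan 2341
  x 0.04 118 zmin/max [-1.62  6.38  9.63] y [-8.08 11.62]
  x 0.06 381 zmin/max [-4.41  7.08 14.42] y [-31.95  35.83]
  x 0.08 400 zmin/max [-23.2  -11.16  12.03] y [-32.26  36.43]
  x 0.1 400 zmin/max [-25.88 -21.19  12.92] y [-31.89  36.56]
  x 0.12 399 zmin/max [-25.16 -21.37  12.38] y [-32.01  36.42]
  x 0.14 395 zmin/max [-25.72 -21.49  12.21] y [-32.23  36.57]
  x 0.16 248 zmin/max [-25.14 -15.77  13.01] y [-31.72  36.5 ]
top bar 180
  x 0.02 62 zmin/max [-0.19  6.49 11.08] y [-7.76 11.37]
  x 0.04 118 zmin/max [-1.62  6.38  9.63] y [-8.08 11.62]
```

View pics/v6.png

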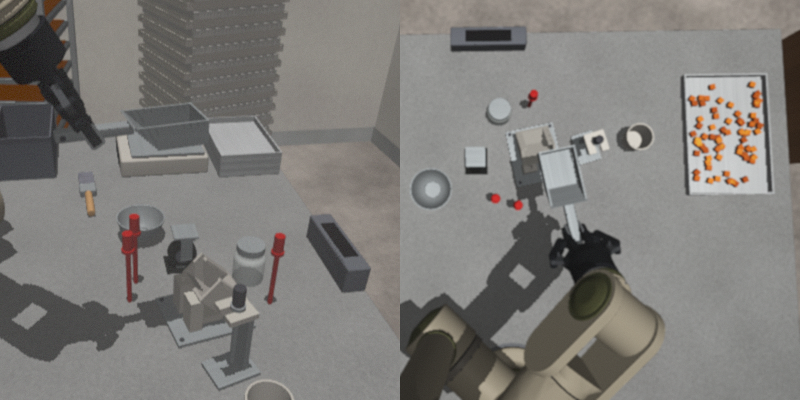

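The last picture shows the pan level and open side up at about 0.36 m, clear of everything. The pin hangs in the bracket at side-crop px (238,297), and the bystanders are unmoved. The rim and floor heights are constant along the pan, so it is level within about 0.5°.

```bash
python3 -c "
from rig import env
print(env.close_job())"
```

```text
the job is handed in; nothing more can be done
None
```

The retaining pin hangs released in the bracket notch, and the pan was handed in held level and still, open side up, about 0.33 m above the table and touching nothing; the hand-in gave no verdict.

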